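# Lock the grinding jar onto the pharmacy mill

### The job

Fit the grinding jar (the one with the handle) onto the mill: set it down upright between the claws until it rests on the sealing ring, then turn it clockwise by feel until its ramps pull it snug on the ring. Snug, not forced: too tight crushes the ring. Let go and leave the other things where they are.

Things in the scene. Friction and masses are not known exactly. Their poses are not given: they have to be found in the camera images.
- jar_knob (a point): Centre of the flat bar knob on the lid of the grinding jar (the jar with a D-handle): 44 mm long (jar's x), 20 thick (y), 26 tall, centre 108 mm above the jar's underside, on a lid whose top is at 95. The jar: clear 80 mm cylinder, steel foot, lid fixed on, 121 mm tall in all, 0.33 to 0.6 kg. Axes are the jar's: x from its axis to its handle, z up.
- jar_handle (a point): Middle of the upright grip of the jar's D-handle: a bar 16 mm (x, radial) by 18 mm (y), 97 mm out from the jar's axis, 30 to 80 mm above the jar's underside; this point is 60 mm above it. A flat arm joins its top to the jar, another its foot. Axes: the jar's.
- jar_foot (a point): Centre of the jar's flat underside, on its axis; the foot is 80 mm across. Axes: the jar's.
- jar_ramp (a point): Top of one of four steel ramps round the jar's foot, this one under the handle, the others at 90, 180, 270 degrees: they reach 48 mm from the axis, each 56 degrees long, 8 mm above the underside at the low end, which leads when the jar turns clockwise seen from above, rising 6.5 mm to an end stop. Point 44 mm out, 11 mm up. Axes: the jar's.
- mill_deck (a point): Centre of the round steel deck on top of the mill's white drive base, 115 mm above the table. The base is fixed, 175 x 150 mm, its dial towards -x of these axes, z up. The jar's ramps pass down between the claws when its handle points along +x, +y, -x or -y of these axes, within about 8 degrees.
- collar: Bayonet collar: four steel claws fixed on the deck at 45, 135, 225 and 315 degrees from mill_deck's x, reaching in to 41.5 mm from the axis (1.5 mm round the jar's foot), outer edge 57 mm, tops 29 mm above the deck. A jar not lined up stands on them, its underside 25 mm above the deck. Pressing the jar on the claws with 80 N or more damages them. Origin: deck centre.
- ring (a point): Black rubber sealing ring on a stiff spring, 74 mm across, on the deck; this point: its middle at nominal height. The jar's underside rests on it 9 mm above the deck, 1.9 mm more or less by wear and seating, not visible. Turned clockwise the jar runs free for 20 to 50 degrees, then the ramps cam it down on the ring and it stiffens within 5 to 10 more; the stops meet the claws at 60.
- claw (a point): Top of the claw at 45 degrees from mill_deck's x, 50 mm out, 29 mm above the deck. Tightness, by feel: snug is a sideways push of about 10.5 N (9 to 12) at the handle's grip, or about 1 N m of twist; the jar then stays by friction when let go. Under 6 N is loose, over 14 N begins to crush the ring. On most rings the stop is too tight.
- storage_jar: plain storage jar: same clear body and lid knob as the grinding jar but no handle and no ramps, 81 mm across, 121 mm tall; bystander; origin at the centre of its underside
- carton_a: flat medicine carton, 50 x 95 x 36 mm, under a smaller one; bystander; origin at the centre of its underside
- carton_b: smaller medicine carton, 45 x 80 x 30 mm, lying on the other; bystander; origin at the centre of its underside
- tablet_bottle: amber tablet bottle, 52 mm across, 85 mm tall; bystander; origin at the centre of its underside
- mortar: white ceramic mortar bowl with its pestle leaning in it, 104 mm across, 96 mm tall over the pestle; bystander; origin at the centre of its underside
- spatula: compounding spatula, 200 mm long, lying flat; bystander
- counting_tray: flat tablet counting tray, 130 x 180 x 22 mm; bystander; origin at the centre of its underside
Mind the look-alikes: they are no part of the job. What is shaped like the part that bears jar_knob but purple is not meant.

How it is judged:
By the outcome, as a careful person would: the job done as asked, in the order asked, and still so for the second after the job is handed in, with the robot touching nothing.
It also fails if it takes over 64 s, if anything falls off the work surface, if the arm or the gripper's body presses on something with over 40 N, if the wrist force passes 120 N, or if a joint passes its speed limit or range.

### The arm

A 6-joint arm with a two-finger parallel gripper is mounted at the origin on the work surface. World frame = base frame: x ahead of the robot, y to its left, z up, the work surface at z = 0. Lengths are in mm, angles in degrees, forces in N, time in s.
With the tool pointing down it reaches from about 300 to 775 mm from the base axis. Payload 14.6 kg.
Tool frame: the origin (TCP) lies at the very end of the fingers, on their centre line; the grasp point (between the pads) lies 19 mm behind it; y points along the fingers, z is the direction in which the jaws open and shut, and the axes are right-handed (so a half turn about y gives the same grasp; the last joint's range is limited). The gripper opens to 85 mm and grips with 20 to 120 N. Pads are 22 mm wide; open, the fingers measure 114 mm over their backs; the gripper's body (76 mm by 85 mm) begins 54 mm behind the grasp point. The pads swing forward as they close: fully open they stand 13 mm farther back than shut.
Start: joints at [67.861, 17.183, 87.147, -0, 75.671, -3.816], TCP at [172.904, 522.105, 231.281] pointing down, gripper open.
Joint ranges: [-173.82, 173.82], [-45.26, 126.66], [13.44, 144.39], [-59.66, 239.66], [0, 175.72], [-146.38, 146.38]. Speed limits (degrees/s): [127.2, 127.2, 147.25, 180, 180, 180].

### API

Orientations are given as [roll, pitch, yaw] about the fixed x, y, z axes, in that order (R = Rz(yaw) Ry(pitch) Rx(roll)).
In Python, from plant import bot gives the robot as it stands.
- The arm moves only by the shell command python3 -m inch 'ROWS'. ROWS is JSON, a list of rows, each a list of 7 numbers: the opening, from 0 (shut) to 1 (fully open), then the shift along the tool's x, y, z in mm, then the turn, a rotation vector about the tool's x, y, z in degrees. A call has 1 to 12 rows; each row shifts and turns the commanded pose from where the row before left it, along the tool's axes as they then stand; what a row does not reach is not made up. A row lasts 1/10 s, in which the tool goes at most 50 mm and 8.59 degrees, less where a joint would pass 70% of its speed; a pose out of reach is approached as far as the arm can. A call with a gripper value outside its range is refused whole. The fingers move at their own pace and stop on an object; the grip force is fixed at half the most. Time passes only in rows, so rows that do not move let the fingers close. It gives the time, the measured TCP pose, the force and the opening at its end, in the units of the state.
- bot.state(): the state, without advancing time (a new reading comes with each control period).
- bot.get_image(name): name is "scene" or "side" or "wrist"; returns the picture (400x640x3 uint8, red, green, blue); there is no depth.
- bot.calibration(name): a dict with "K" (3x3 intrinsics, pixels), "k1" (the pictures are not rectified: a ray, as slopes to the right and down, at radius r is drawn at 1 + k1 r^2 times it, then the intrinsics apply), "xyz" and "orientation" of the camera in the world. Camera axes: x right, y up, looking along -z (the intrinsics and any distortion apply to the point x, -y, -z); pixel columns grow to the right and rows downward; lengths in mm; the calibration is good to about 2 mm. A picture is of the moment at which its call begins: read the wrist's pose just before it. calibration takes no time and is no camera call; for the wrist camera it gives the pose at the moment of the call.
- bot.finish_job(): hands the job in, once; it reports no verdict.
The state is a dict: "time_s": time; "joint_pos": joint angles; "dq": joint speeds; "joint_torque": joint torques, N m; "ee_pos": TCP position; "ee_rot": TCP orientation; "contact_force": force on the tool from outside, world axes, zero at the start; "torque": the same for the moment, N m; "opening": finger opening in mm.
Only numpy, scipy, OpenCV 4.12 (cv2) and the standard library are available. Lean on these libraries where they do the work, as an engineer would, in place of code of your own. Each camera call takes 0.05 s, during which the arm holds its last target. There are 200 camera calls.

## Working session

There is one attempt and no reset: what is moved stays moved. The work goes in short steps, Python scripts to look and compute and a shell command to move; the robot and the scene stay as the last step left them, time stands still between calls to the robot, and variables do not carry over. Pictures are saved under pics/ and viewed, about 8 in all and at most 12, crops included, and the job is handed in when it is done.

```bash
mkdir -p pics; ls
cat > h.py <<'E'
import numpy as np, cv2
from scipy.spatial.transform import Rotation as R
from plant import bot
def cam(n):
    c=bot.calibration(n); return np.array(c["K"]),c["k1"],np.array(c["xyz"],float),R.from_euler('xyz',c["orientation"],degrees=True).as_matrix()
def proj(P,c):
    K,k,t,M=c; p=(np.atleast_2d(P)-t)@M; s=np.c_[p[:,0],-p[:,1]]/(-p[:,2:3]); r=(s**2).sum(1,keepdims=True); s=s*(1+k*r)
    return s*[K[0,0],K[1,1]]+[K[0,2],K[1,2]]
def ray(uv,c):
    K,k,t,M=c; d=(np.array(uv,float)-[K[0,2],K[1,2]])/[K[0,0],K[1,1]]; s=d.copy()
    for _ in range(20): s=d/(1+k*(s@s))
    v=M@np.array([s[0],-s[1],-1]); return t,v
def onz(uv,z,c):
    t,v=ray(uv,c); return t+v*(z-t[2])/v[2]
def snap(n,f):
    c=cam(n); im=np.array(bot.get_image(n)); cv2.imwrite('pics/'+f+'.png',im[:,:,::-1]); return im,c
E
python3 - <<'E'
from h import *
for n in("scene","side","wrist"):
    im,c=snap(n,n+"0"); print(n,c[2].round(),(-c[3][:,2]).round(2),c[0][0,0],c[1])
a=cv2.imread('pics/scene0.png');
s=bot.state();print(s)
E
```

```text
pics
scene [1020.  630. 1281.] [-0.36 -0.42 -0.83] 461.02337377448316 -0.1338231727784159
side [ 415. -985.  800.] [ 0.08  0.82 -0.57] 479.1258451113123 -0.07818172640530635
wrist [101. 547. 373.] [ 0.28 -0.09 -0.96] 296.0411364945893 -0.028691322873577178
{'time_s': 0.15, 'joint_pos': array([ 6.78625477e+01,  1.72087384e+01,  8.71691428e+01, -1.10773388e-03,
        7.56714516e+01, -3.81662780e+00]), 'dq': array([-0.04720831, -0.04442385, -0.02720702, -0.04605963, -0.01686684,
       -0.01577773]), 'joint_torque': array([ 1.02766706e-03, -5.43655264e+01, -3.61892867e+01, -9.29216026e-05,
        3.06656861e-03,  1.07355012e-05]), 'ee_pos': array([172.8379887 , 521.96564088, 230.86967284]), 'ee_rot': array([-9.00492948e+01,  2.21310181e-03, -1.83205508e+01]), 'contact_force': array([-0.5121172 , -0.30487884, -1.07035789]), 'torque': array([ 0.00157004,  0.02282222, -0.03221479]), 'opening': 85.26772006437407}
```

View pics/scene0.png

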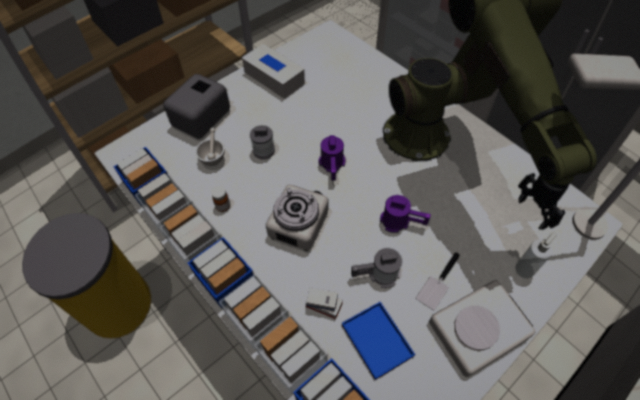

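View pics/side0.png

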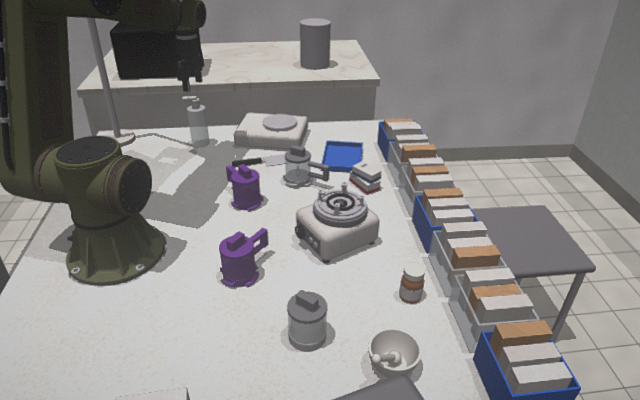

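The candidates in the scene picture are:
- grey jar with handle at (384,265)
- purple jars at (397,212) and (332,153)
- plain grey jar without handle at (262,141)

I choose (384,265), which is (298,165) in the side view. The mill is at (297,208). Next is one close crop to check.

Run:
```python
import cv2,numpy as np
a=cv2.imread('pics/scene0.png');b=cv2.imread('pics/side0.png')
f=lambda i,x,y:cv2.resize(i[y:y+70,x:x+90],(400,300) if 0 else (396,308),interpolation=cv2.INTER_CUBIC)
cv2.imwrite('pics/c1.png',np.vstack([np.hstack([f(a,340,230),f(a,255,180)]),np.hstack([f(b,265,135),f(b,293,180)])])[:600])
```

```text
(no output)
```

View pics/c1.png

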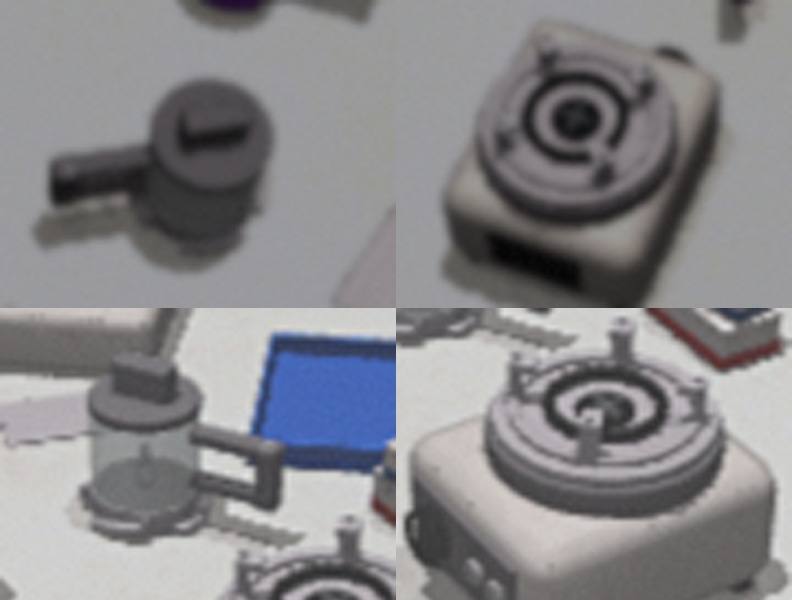

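```bash
cat > fit.py <<'E'
from h import *
from scipy.optimize import least_squares
S=cam("scene");D=cam("side")
s=lambda x,y,ox,oy,px,py:((x-px)/4.4+ox,(y-py)/4.4+oy)
sc=[s(x,y,255,180,396,0) for x,y in((547,57),(645,90),(605,175),(505,140))]
si=[s(x,y,293,180,396,308) for x,y in((623,325),(520,358),(697,385),(592,415))]
for n,l,c in(("s",sc,S),("d",si,D)): print(n,[onz(p,144,c).round() for p in l])
print("deck",onz(s(577,117,255,180,396,0),124,S))
lid=s(211,133,340,230,0,0);print("lid",onz(lid,95,S),"hand",onz(s(68,165,340,230,0,0),80,S))
print("lid side",onz(s(145,393,265,135,0,308),95,D),"hand",onz(s(270,448,265,135,0,308),80,D))
print("dial",onz(s(535,262,255,180,396,0),70,S))
E
python3 fit.py
```

```text
s [array([578., -24., 144.]), array([547.,  41., 144.]), array([610.,  74., 144.]), array([642.,   9., 144.])]
d [array([600.,  51., 144.]), array([536.,  21., 144.]), array([632., -16., 144.]), array([569., -40., 144.])]
deck [586.94594754  16.39201568 124.        ]
lid [498.64269229 315.78633491  95.        ] hand [577.7389048  265.33043151  80.        ]
lid side [497.36039354 309.73745614  95.        ] hand [578.49617744 252.05568295  80.        ]
dial [663.41901525  58.53634953  70.        ]
```

```bash
python3 -m inch '[[1,20,0,-5,0,0,0],[1,45,0,-12,0,0,0],[1,45,0,-12,0,0,0],[1,45,0,-12,0,0,0],[1,45,0,-12,0,0,0],[1,45,0,-12,0,0,0],[1,45,0,-12,0,0,0],[1,35,0,-10,0,0,0],[1,0,0,0,0,8,0],[1,0,0,0,0,8,0],[1,0,0,0,0,0,0]]'
python3 - <<'E'
from h import *
print(bot.state()["ee_rot"],bot.state()["ee_pos"])
im,c=snap("wrist","w1"); print(proj([[497,312,108],[578,256,60]],c))
E
```

```text
time_s: 1.25
ee_pos: [454.2, 337.1, 230.9]
ee_rot: [-90.0, 0.0, -34.5]
contact_force: [0.1, -0.7, -0.5]
opening: 85.4
[-9.00312720e+01  1.43699878e-02 -3.44887454e+01] [454.19133677 337.07921899 230.94862499]
[[322.69048364 238.70155863]
 [321.85295342 294.47349077]]
```

View pics/w1.png

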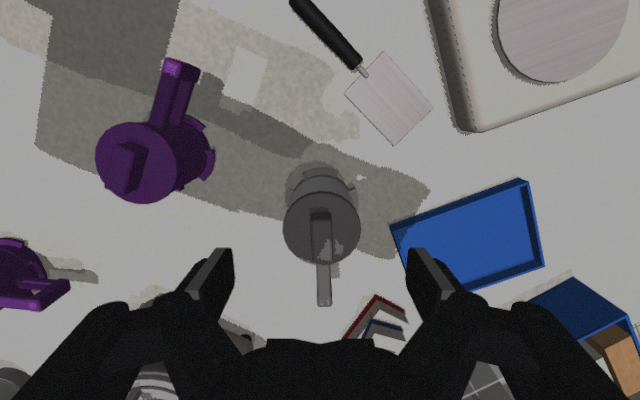

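The wrist picture shows the grey jar's lid centred at (322,228), its bar knob along the column, and its handle end at (324,302). The purple jars are well to the left.

Run:
```python
from h import *
c=cam("wrist"); a=onz((322.3,228.5),95,c);b=onz((324,303),80,c)
print(a,b,np.hypot(*(b-a)[:2]),np.degrees(np.arctan2(*(b-a)[1::-1])))
s=bot.state(); M=R.from_euler('xyz',s["ee_rot"],degrees=True).as_matrix(); print((a+[0,0,3]-s["ee_pos"])@M)
im=cv2.imread('pics/w1.png')[180:320,270:380]; g=cv2.resize(im,None,fx=4,fy=4,interpolation=2); cv2.imwrite('pics/w1c.png',g)
```

```text
[492.53500414 315.1351787   95.        ] [577.62532448 260.28141921  80.        ] 101.23881442473909 -32.80798729560494
[ 44.30659581 133.04622666   3.35968082]
```

View pics/w1c.png

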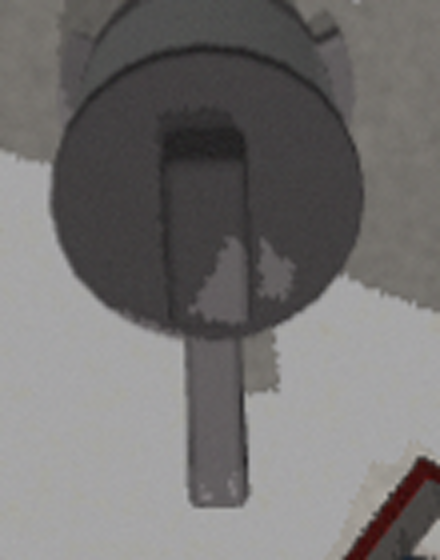

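```bash
python3 -m inch '[[1,44,0,3,0,0,0],[1,0,45,0,0,0,0],[1,0,45,0,0,0,0],[0.6,0,30,0,0,0,0],[0.4,0,11,0,0,0,0],[0,0,0,0,0,0,0],[0,0,0,0,0,0,0],[0,0,0,0,0,0,0],[0,0,0,0,0,0,0],[0,0,0,0,0,0,0]]'
```

```text
time_s: 2.3
ee_pos: [492.7, 315.5, 102.1]
ee_rot: [-89.8, -0.1, -34.3]
contact_force: [-2.6, -0.9, 6.8]
opening: 18.6
```

```bash
python3 -m inch '[[0,0,-10,0,0,0,0],[0,0,-30,0,0,0,0],[0,0,-40,0,0,0,0],[0,0,-40,0,0,0,0],[0,0,-35,0,0,0,0],[0,0,-15,0,0,0,0],[0,0,0,0,0,0,0]]'; python3 -m inch '[[0,18,0,-7,0,0,0],[0,38,0,-15,0,0,0],[0,42,0,-16,0,0,0],[0,42,0,-16,0,5,0],[0,42,0,-16,0,0,0],[0,42,0,-16,0,0,0],[0,38,0,-15,0,0,0],[0,30,0,-13,0,0,0],[0,18,0,-8,0,0,0],[0,0,0,0,0,8,0],[0,0,0,0,0,8,0],[0,0,0,0,0,0,0]]'
```

```text
time_s: 3.0
ee_pos: [492.5, 315.2, 273.3]
ee_rot: [-89.8, -0.1, -34.3]
contact_force: [0.0, -0.9, -4.7]
opening: 18.7
time_s: 4.2
ee_pos: [665.4, 31.5, 269.3]
ee_rot: [-90.1, 0.1, -55.4]
contact_force: [-1.0, 0.5, -3.8]
opening: 18.4
```

```bash
python3 -m inch '[[0,0,0,0,0,8,0],[0,25,0,25,0,1,0],[0,0,0,0,0,0,0],[0,0,0,0,0,0,0]]'
python3 - <<'E'
from h import *
print(bot.state()["ee_rot"],bot.state()["ee_pos"])
im,c=snap("wrist","w2"); print(proj([[589,12,124]],c))
E
```

```text
time_s: 4.6
ee_pos: [699.2, 20.4, 269.0]
ee_rot: [-90.1, 0.1, -64.1]
contact_force: [-0.3, 1.1, -3.7]
opening: 18.6
[-9.00903456e+01  5.43911184e-02 -6.40978275e+01] [699.21754462  20.35930439 268.97030962]
[[213.81323113 144.01335186]]
```

View pics/w2.png

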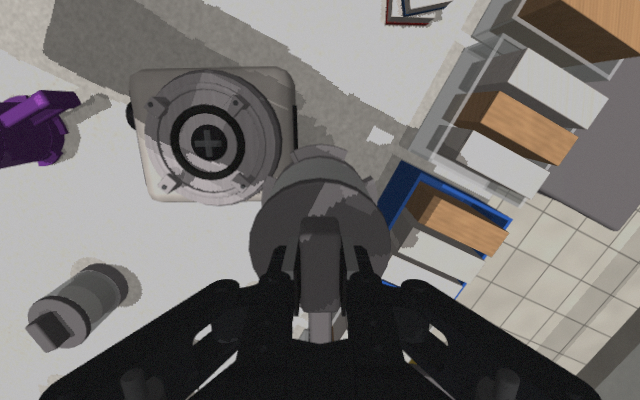

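The mill's ring centre is at about (207,142), with claws near (158,104), (240,102) and (168,183). The held jar's lid spans columns 249 to 391.

Run:
```python
import cv2,numpy as np
a=cv2.imread('pics/w2.png')
f=lambda x,y,w,h:cv2.resize(a[y:y+h,x:x+w],None,fx=2.5,fy=2.5,interpolation=cv2.INTER_CUBIC)
g=np.hstack([f(130,65,160,140),f(245,145,150,140)]); g=cv2.convertScaleAbs(g,alpha=1.6)
cv2.imwrite('pics/w2c.png',g);print(g.shape)
```

```text
(350, 775, 3)
```

View pics/w2c.png

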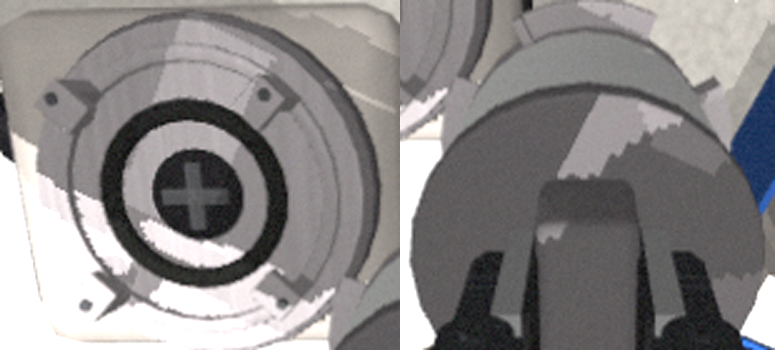

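```bash
cat > fit2.py <<'E'
from h import *
from scipy.optimize import least_squares
c=cam("wrist"); s=bot.state(); M=R.from_euler('xyz',s["ee_rot"],degrees=True).as_matrix(); T=np.array(s["ee_pos"])
q=lambda x,y:(x/2.5+130,y/2.5+65)
b=np.array([q(53,98),q(265,94),q(87,305),q(282,302)])
g=[onz(p,144,c) for p in b]; print(np.round(g,1)); m=np.mean(g,0)
print("claw centre",m.round(1),[ (np.hypot(*(p-m)[:2]).round(1),np.degrees(np.arctan2(p[1]-m[1],p[0]-m[0])).round(1)) for p in g])
r=onz(q(194.5,192),124,c); print("ring",r); print("hub",onz(q(194,195),118,c))
q2=lambda x,y:((x-400)/2.5+245,y/2.5+145)
L=np.array([q2(411,220),q2(764,230),q2(590,92)])
zl=T[2]-7
P=np.array([onz(p,zl,c) for p in L]); t=(P-T)@M; print("lid pts tool x,z",t.round(1))
print("centre x if R40:",t[2,0]+40, "z:",(t[0,2]+t[1,2])/2, "diam",t[1,2]-t[0,2])
for n,p in(("claw",m),("ring",r)): print(n,"rel tool",((p-T)@M).round(1))
E
python3 fit2.py
```

```text
[[532.1  26.2 144. ]
 [599.1  59.6 144. ]
 [565.7 -41.1 144. ]
 [632.2  -7.6 144. ]]
claw centre [582.3   9.3 144. ] [(np.float64(53.0), np.float64(161.4)), (np.float64(53.1), np.float64(71.5)), (np.float64(53.0), np.float64(-108.2)), (np.float64(52.7), np.float64(-18.7))]
ring [582.64660869  11.52073446 124.        ]
hub [581.13709742   8.70231513 118.        ]
lid pts tool x,z [[ -8.9   7.  -38.7]
 [ -6.5   7.   39.3]
 [-38.    7.    0.7]]
centre x if R40: 2.0319932531423603 z: 0.3022161689094034 diam 78.03344705240704
claw rel tool [ -40.7  125.8 -109.8]
ring rel tool [ -42.5  145.8 -108.4]
```

```bash
python3 -m inch '[[0,-8,0,-20,0,0,0],[0,-14,0,-37,0,0,0],[0,-14,0,-37,0,0,0],[0,-6,0,-16,0,0,0],[0,0,0,0,0,-0.6,0],[0,0,0,0,0,0,0],[0,0,0,0,0,0,0]]'; python3 -m inch '[[0,0,10,0,0,0,0],[0,0,9,0,0,0,0],[0,0,0,0,0,0,0],[0,0,0,0,0,0,0]]'
python3 - <<'E'
from h import *
s=bot.state(); M=R.from_euler('xyz',s["ee_rot"],degrees=True).as_matrix()
print(s["ee_pos"],s["ee_rot"],s["contact_force"],"remaining",(np.array([582.3,9.3,144])-s["ee_pos"])@M-[1,0,.3])
E
```

```text
time_s: 5.35
ee_pos: [582.3, 10.5, 270.4]
ee_rot: [-90.0, -0.0, -63.7]
contact_force: [0.8, -0.3, -4.6]
opening: 18.7
time_s: 5.75
ee_pos: [581.9, 10.2, 250.7]
ee_rot: [-90.1, 0.0, -63.7]
contact_force: [-0.4, -0.1, -4.7]
opening: 18.5
[581.9416516   10.23032862 250.71089825] [-9.00505531e+01  2.69023272e-02 -6.37193957e+01] [-0.37086007 -0.118901   -4.67820209] remaining [ 4.29358690e-02  1.06710459e+02 -2.96458754e-01]
```

```bash
python3 -m inch '[[0,0,3,0,0,0,0],[0,0,2,0,0,0,0],[0,0,0,0,0,0,0]]'; python3 -m inch '[[0,0,2,0,0,0,0],[0,0,2,0,0,0,0],[0,0,0,0,0,0,0]]';python3 -m inch '[[0,0,2,0,0,0,0],[0,0,0,0,0,0,0]]'
```

```text
time_s: 6.05
ee_pos: [581.9, 10.2, 246.0]
ee_rot: [-90.0, 0.0, -63.7]
contact_force: [-0.8, -0.3, -4.1]
opening: 18.3
time_s: 6.35
ee_pos: [581.8, 10.2, 242.0]
ee_rot: [-90.0, 0.0, -63.7]
contact_force: [0.4, 0.0, -4.0]
opening: 18.5
time_s: 6.55
ee_pos: [581.9, 10.2, 240.0]
ee_rot: [-90.0, 0.0, -63.7]
contact_force: [-0.3, -0.6, -3.9]
opening: 18.5
```

```bash
python3 -m inch '[[0,0,2,0,0,0,0],[0,0,1,0,0,0,0],[0,0,0,0,0,0,0]]'; python3 -m inch '[[0,0,2,0,0,0,0],[0,0,1,0,0,0,0],[0,0,0,0,0,0,0]]';python3 -m inch '[[0,0,2,0,0,0,0],[0,0,0,0,0,0,0]]'
```

```text
time_s: 6.85
ee_pos: [581.9, 10.2, 237.1]
ee_rot: [-90.0, 0.0, -63.7]
contact_force: [0.4, 0.8, -3.8]
opening: 18.8
time_s: 7.15
ee_pos: [581.9, 10.2, 234.1]
ee_rot: [-90.0, 0.0, -63.7]
contact_force: [-0.7, -0.7, -4.3]
opening: 18.9
time_s: 7.35
ee_pos: [581.9, 10.2, 232.0]
ee_rot: [-90.0, 0.0, -63.7]
contact_force: [-0.3, -0.5, -4.5]
opening: 18.7
```

```bash
python3 -m inch '[[0,0,2,0,0,0,0],[0,0,1,0,0,0,0],[0,0,0,0,0,0,0]]'; python3 -m inch '[[0,0,1,0,0,0,0],[0,0,1,0,0,0,0],[0,0,0,0,0,0,0]]';python3 -m inch '[[0,0,1,0,0,0,0],[0,0,0,0,0,0,0]]'
```

```text
time_s: 7.65
ee_pos: [581.9, 10.2, 229.1]
ee_rot: [-90.0, 0.0, -63.7]
contact_force: [-0.6, 0.3, -4.1]
opening: 18.7
time_s: 7.95
ee_pos: [581.9, 10.2, 227.1]
ee_rot: [-90.0, 0.0, -63.7]
contact_force: [0.1, 1.1, -4.1]
opening: 18.3
time_s: 8.15
ee_pos: [582.0, 10.2, 226.4]
ee_rot: [-90.0, -0.0, -63.7]
contact_force: [0.4, 0.3, -3.5]
opening: 18.6
```

```bash
python3 -m inch '[[0,0,1,0,0,0,0],[0,0,0,0,0,0,0]]'; python3 -m inch '[[0,0,1,0,0,0,0],[0,0,0,0,0,0,0]]'
```

```text
time_s: 8.35
ee_pos: [582.1, 10.2, 226.1]
ee_rot: [-89.9, -0.0, -63.7]
contact_force: [-3.0, 0.1, 4.0]
opening: 18.7
time_s: 8.55
ee_pos: [582.2, 10.2, 225.8]
ee_rot: [-89.9, -0.1, -63.7]
contact_force: [-4.5, 0.7, 9.4]
opening: 18.7
```

```bash
python3 -m inch '[[0,0,-2.5,0,0,0,0],[0.5,0,0,0,0,0,0],[1,0,0,0,0,0,0],[1,0,0,0,0,0,0],[1,0,-20,0,0,0,0],[1,0,-20,0,0,0,0],[0.5,0,-5,0,0,0,0],[0,33,0,11,0,0,0],[0,33,0,11,0,0,0],[0,32,0,12,0,0,0],[0,0,0,0,0,0,0],[0,0,0,0,0,0,0]]'
cat > f.py <<'E'
from h import *
F=[];Q=[];im=None
for _ in range(6):
    s=bot.state();F.append(s["contact_force"]);Q.append(s["torque"]);im=bot.get_image("wrist")
M=R.from_euler('xyz',s["ee_rot"],degrees=True).as_matrix()
r=np.array(s["ee_pos"])-[582.3,9.3,0]
print(s["time_s"],"F tool",(np.mean(F,0)@M).round(2),"sd",np.std(F,0).round(2),"TCP",s["ee_pos"].round(1),"yaw",s["ee_rot"][2].round(1),"rel axis",(r@M).round(1),"open",s["opening"])
E
python3 f.py
python3 - <<'E'
from h import *
snap("side","s2");snap("wrist","w3")
a=cv2.imread('pics/side0.png')
b=cv2.imread('pics/s2.png')[100:260,260:420];w=cv2.imread('pics/w3.png')
cv2.imwrite('pics/m3.png',np.hstack([cv2.resize(b,(400,400),interpolation=2),w[:,:400]]))
E
```

```text
time_s: 9.75
ee_pos: [655.7, -62.9, 270.3]
ee_rot: [-90.1, 0.1, -63.8]
contact_force: [0.6, 0.7, 0.4]
opening: 0.1
10.0 F tool [-0.43 -0.3   0.34] sd [0.32 0.52 0.39] TCP [655.5 -61.9 272.2] yaw -63.7 rel axis [  96.3 -272.2   34.2] open -0.3014371067786352
```

View pics/m3.png

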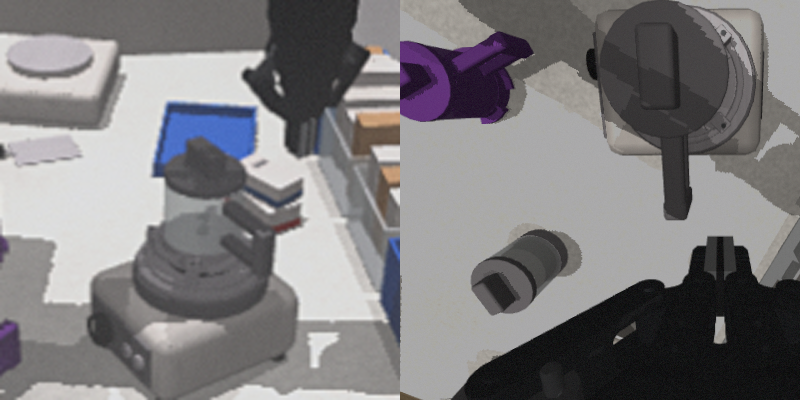

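The jar sits upright between the claws. Its handle end is at wrist pixel (277,210), and the shut fingers are beside it at (320,240), on its counter-clockwise side.

```bash
python3 -m inch '[[0,0,30,0,0,0,0],[0,0,40,0,0,0,0],[0,0,25,0,0,0,0],[0,0,5,0,0,0,0],[0,0,0,0,0,0,0],[0,0,0,0,0,0,0]]'; python3 f.py; python3 -m inch '[[0,0,0,-5,0,0,0],[0,0,0,-3,0,0,0],[0,0,0,0,0,0,0]]'; python3 f.py
```

```text
time_s: 10.75
ee_pos: [656.5, -62.7, 173.8]
ee_rot: [-89.9, -0.1, -63.7]
contact_force: [0.4, -0.1, 0.3]
opening: 0.2
11.0 F tool [ 0.15 -0.19  0.24] sd [0.37 0.45 0.36] TCP [656.  -62.6 172.7] yaw -63.7 rel axis [  97.3 -172.6   34.5] open -0.1461088646087746
time_s: 11.35
ee_pos: [648.3, -66.4, 171.9]
ee_rot: [-90.0, 0.0, -63.7]
contact_force: [-0.5, -0.5, 0.1]
opening: 0.1
11.6 F tool [ 0.01 -0.23 -0.17] sd [0.33 0.28 0.42] TCP [648.7 -66.1 171.8] yaw -63.7 rel axis [  97.  -171.8   26.1] open 0.2892226334813968
```

```bash
python3 -m inch '[[0,1.6,0,-6.8,0,4,0],[0,0,0,0,0,0,0],[0,1.6,0,-6.8,0,4,0],[0,0,0,0,0,0,0],[0,1.6,0,-6.8,0,4,0],[0,0,0,0,0,0,0],[0,1.6,0,-6.8,0,4,0],[0,0,0,0,0,0,0]]'; python3 f.py;  python3 -m inch '[[0,0.8,0,-3.4,0,2,0],[0,0,0,0,0,0,0],[0,0.8,0,-3.4,0,2,0],[0,0,0,0,0,0,0]]'; python3 f.py
```

```text
time_s: 12.45
ee_pos: [625.4, -81.5, 171.9]
ee_rot: [-90.0, -0.0, -79.6]
contact_force: [-0.1, -0.3, 0.7]
opening: -0.2
12.7 F tool [-0.04 -0.09 -0.47] sd [0.48 0.27 0.39] TCP [625.6 -81.4 171.7] yaw -79.6 rel axis [  97.  -171.7   26.2] open 0.3119783055038204
time_s: 13.15
ee_pos: [618.9, -84.2, 171.8]
ee_rot: [-90.0, 0.0, -83.7]
contact_force: [0.8, -0.0, -0.7]
opening: 0.0
13.4 F tool [-0.06 -0.02  0.03] sd [0.66 0.42 0.45] TCP [619.  -84.1 171.8] yaw -83.7 rel axis [  96.9 -171.8   26.2] open -0.20742461952861269
```

```bash
for i in 1; do :; done; python3 -m inch '[[0,0.8,0,-3.4,0,2,0],[0,0,0,0,0,0,0],[0,0.8,0,-3.4,0,2,0],[0,0,0,0,0,0,0]]'; python3 f.py; python3 -m inch '[[0,0.8,0,-3.4,0,2,0],[0,0,0,0,0,0,0],[0,0,0,0,0,0,0]]'; python3 f.py
python3 - <<'E'
from h import *
snap("side","s3");snap("wrist","w4")
b=cv2.imread('pics/s3.png')[100:260,260:420];w=cv2.imread('pics/w4.png')
cv2.imwrite('pics/m4.png',np.hstack([cv2.resize(b,(400,400),interpolation=2),w[:,:400]]))
E
```

```text
time_s: 13.85
ee_pos: [612.3, -86.5, 171.9]
ee_rot: [-90.0, -0.0, -87.7]
contact_force: [1.2, -0.6, 0.4]
opening: 0.2
14.1 F tool [ 0.02 -0.07  0.13] sd [0.61 0.33 0.83] TCP [612.4 -86.4 171.8] yaw -87.7 rel axis [  96.8 -171.8   26.2] open 0.1606968588320746
time_s: 14.45
ee_pos: [609.0, -87.3, 171.8]
ee_rot: [-90.0, 0.0, -89.7]
contact_force: [0.1, 0.4, 0.5]
opening: 0.3
14.7 F tool [-0.14 -0.1   0.08] sd [0.44 0.43 0.3 ] TCP [609.  -87.3 171.8] yaw -89.7 rel axis [  96.8 -171.8   26.2] open -0.04334526201307006
```

View pics/m4.png

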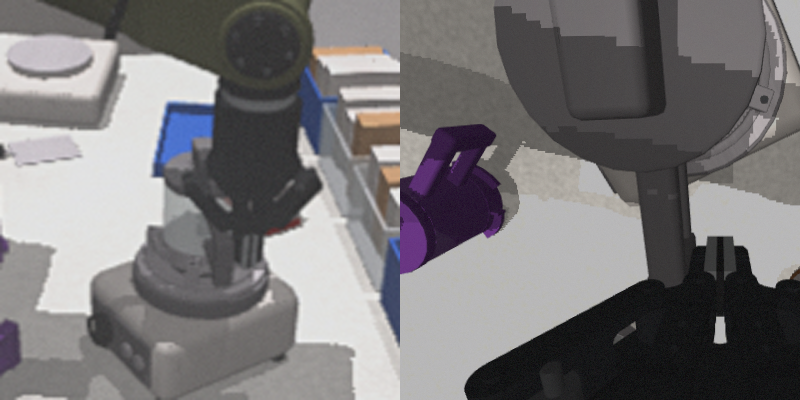

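The handle has turned along with the fingers, by about 25°, and still runs free. I carry on in small steps.

```bash
python3 -m inch '[[0,0.8,0,-3.4,0,2,0],[0,0,0,0,0,0,0],[0,0,0,0,0,0,0]]'; python3 f.py; python3 -m inch '[[0,0.8,0,-3.4,0,2,0],[0,0,0,0,0,0,0],[0,0,0,0,0,0,0]]'; python3 f.py; python3 -m inch '[[0,0.8,0,-3.4,0,2,0],[0,0,0,0,0,0,0],[0,0,0,0,0,0,0]]'; python3 f.py
```

```text
time_s: 15.15
ee_pos: [605.6, -88.2, 171.8]
ee_rot: [-90.0, 0.0, -91.7]
contact_force: [0.8, -0.2, -0.7]
opening: 0.0
15.4 F tool [-0.09  0.13  0.56] sd [0.33 0.51 0.54] TCP [605.6 -88.1 171.8] yaw -91.7 rel axis [  96.7 -171.8   26.2] open 0.19277029626821793
time_s: 15.75
ee_pos: [602.2, -88.8, 171.8]
ee_rot: [-90.0, 0.0, -93.7]
contact_force: [0.5, -0.0, -0.3]
opening: -0.0
16.0 F tool [-0.21  0.01  0.33] sd [0.16 0.46 0.48] TCP [602.2 -88.8 171.7] yaw -93.7 rel axis [  96.6 -171.7   26.2] open -0.31225944605382594
time_s: 16.35
ee_pos: [598.7, -89.4, 171.8]
ee_rot: [-90.0, -0.0, -95.7]
contact_force: [0.4, -0.2, -0.2]
opening: 0.2
16.6 F tool [-0.12  0.37  0.27] sd [0.41 0.3  0.57] TCP [598.7 -89.4 171.7] yaw -95.7 rel axis [  96.6 -171.7   26.1] open 0.0783460450957426
```

```bash
python3 -m inch '[[0,0.8,0,-3.4,0,2,0],[0,0,0,0,0,0,0],[0,0,0,0,0,0,0]]'; python3 f.py; python3 -m inch '[[0,0.8,0,-3.4,0,2,0],[0,0,0,0,0,0,0],[0,0,0,0,0,0,0]]'; python3 f.py; python3 -m inch '[[0,0.8,0,-3.4,0,2,0],[0,0,0,0,0,0,0],[0,0,0,0,0,0,0]]'; python3 f.py
```

```text
time_s: 16.95
ee_pos: [595.3, -89.9, 171.8]
ee_rot: [-90.0, -0.0, -97.7]
contact_force: [0.1, -0.4, -1.0]
opening: -0.1
17.2 F tool [0.12 0.54 0.  ] sd [0.68 0.51 0.39] TCP [595.3 -89.9 171.8] yaw -97.7 rel axis [  96.6 -171.8   26.1] open -0.029602484202416787
time_s: 17.55
ee_pos: [591.8, -90.2, 171.8]
ee_rot: [-90.0, -0.0, -99.7]
contact_force: [2.7, -1.4, -1.1]
opening: -0.2
17.8 F tool [-0.12  0.88  1.56] sd [0.61 0.85 0.17] TCP [591.8 -90.2 171.8] yaw -99.7 rel axis [  96.5 -171.8   26.1] open -0.02918516088336871
time_s: 18.15
ee_pos: [588.3, -90.4, 171.8]
ee_rot: [-90.0, 0.0, -101.7]
contact_force: [2.9, 0.0, -3.0]
opening: 0.2
18.4 F tool [-0.57  1.89  2.74] sd [0.62 0.52 0.62] TCP [588.3 -90.4 171.7] yaw -101.7 rel axis [  96.4 -171.7   26.1] open -0.25434126624082076
```

Force begins to build. From here I use 1° steps.

```bash
python3 -m inch '[[0,0.4,0,-1.7,0,1,0],[0,0,0,0,0,0,0],[0,0,0,0,0,0,0]]'; python3 f.py; python3 -m inch '[[0,0.4,0,-1.7,0,1,0],[0,0,0,0,0,0,0],[0,0,0,0,0,0,0]]'; python3 f.py
```

```text
time_s: 18.75
ee_pos: [586.8, -90.4, 171.8]
ee_rot: [-90.0, 0.0, -102.7]
contact_force: [5.0, -0.0, -3.6]
opening: -0.1
19.0 F tool [-2.15  3.35  5.86] sd [0.7  0.48 0.51] TCP [586.8 -90.4 171.8] yaw -102.7 rel axis [  96.3 -171.8   26.5] open -0.28137733304216633
time_s: 19.35
ee_pos: [585.2, -90.4, 171.8]
ee_rot: [-89.9, 0.0, -103.7]
contact_force: [8.1, 0.4, -4.4]
opening: -0.1
19.6 F tool [-3.02  4.44  7.09] sd [0.36 0.7  0.62] TCP [585.2 -90.4 171.7] yaw -103.7 rel axis [  96.1 -171.7   26.7] open 0.3266038442452853
```

```bash
python3 -m inch '[[0,0.4,0,-1.7,0,1,0],[0,0,0,0,0,0,0],[0,0,0,0,0,0,0]]'; python3 f.py
```

```text
time_s: 19.95
ee_pos: [583.6, -90.4, 171.8]
ee_rot: [-89.9, 0.0, -104.7]
contact_force: [9.2, 1.1, -5.9]
opening: 0.0
20.2 F tool [-3.71  5.94  9.23] sd [0.58 0.23 0.46] TCP [583.7 -90.4 171.7] yaw -104.7 rel axis [  96.  -171.7   27. ] open 0.3538887028979568
```

```bash
python3 -m inch '[[0,0.2,0,-0.9,0,0.5,0],[0,0,0,0,0,0,0],[0,0,0,0,0,0,0]]'; python3 f.py
```

```text
time_s: 20.55
ee_pos: [583.1, -90.4, 171.8]
ee_rot: [-89.8, 0.0, -105.2]
contact_force: [14.0, 0.6, -7.0]
opening: -0.2
20.8 F tool [-4.47  6.6  12.64] sd [0.5  0.55 0.28] TCP [583.1 -90.4 171.7] yaw -105.2 rel axis [  95.9 -171.7   27.4] open -0.08547446945147003
```

The force jumped while the jar hardly moved, so this is stiction. While sliding it read about 9.5 N and it peaked near 12.6 N, which brackets snug. I back off and check.

```bash
python3 -m inch '[[0,0,0,4,0,0,0],[0,0,0,8,0,0,0],[0,0,0,8,0,0,0],[0,0,0,0,0,0,0]]'; python3 f.py
python3 - <<'E'
from h import *
snap("wrist","w5");snap("side","s5")
b=cv2.imread('pics/s5.png')[100:260,260:420];w=cv2.imread('pics/w5.png')
cv2.imwrite('pics/m5.png',np.hstack([cv2.resize(b,(400,400),interpolation=2),w[:,:400]]))
E
```

```text
time_s: 21.25
ee_pos: [602.1, -96.1, 171.6]
ee_rot: [-90.0, -0.0, -105.2]
contact_force: [0.4, -0.7, 0.0]
opening: -0.2
21.5 F tool [ 0.13 -0.1   0.21] sd [0.31 0.7  0.24] TCP [601.2 -95.7 171.8] yaw -105.2 rel axis [  96.3 -171.8   45.8] open 0.07278239075450198
```

View pics/m5.png

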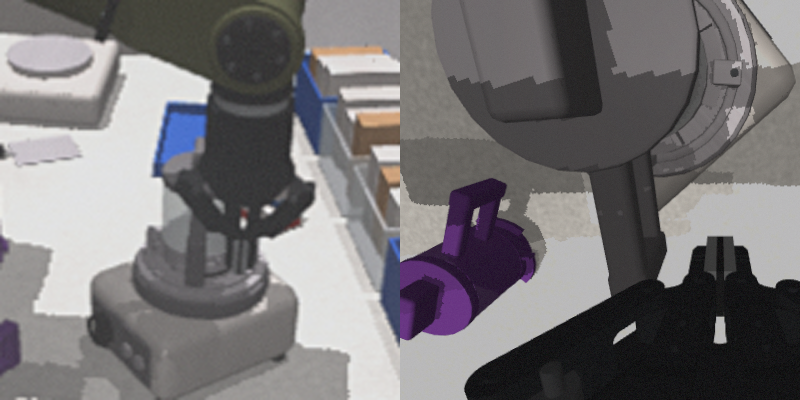

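Fingers are clear and the jar stays put. One re-push checks the tightness.

```bash
python3 -m inch '[[0,0,0,-8,0,0,0],[0,0,0,-8,0,0,0],[0,0,0,-2.0,0,0,0],[0,0,0,0,0,0,0]]'; python3 f.py; python3 -m inch '[[0,0,0,-0.8,0,0,0],[0,0,0,0,0,0,0],[0,0,0,0,0,0,0]]'; python3 f.py; python3 -m inch '[[0,0,0,-0.6,0,0,0],[0,0,0,0,0,0,0],[0,0,0,0,0,0,0]]'; python3 f.py
```

```text
time_s: 22.05
ee_pos: [583.9, -90.9, 172.0]
ee_rot: [-89.9, 0.0, -105.2]
contact_force: [3.7, 0.3, -3.1]
opening: -0.2
22.3 F tool [-0.59  1.91  2.93] sd [0.62 0.28 0.67] TCP [584.  -91.  171.8] yaw -105.2 rel axis [  96.3 -171.8   28. ] open -0.2182236117356339
time_s: 22.65
ee_pos: [583.6, -90.8, 171.9]
ee_rot: [-89.9, 0.0, -105.2]
contact_force: [6.3, -0.2, -1.8]
opening: 0.0
22.9 F tool [-0.66  2.03  5.86] sd [0.55 0.55 0.68] TCP [583.7 -90.9 171.9] yaw -105.2 rel axis [  96.3 -171.9   27.8] open -0.07055188166698735
time_s: 23.25
ee_pos: [583.3, -90.8, 172.0]
ee_rot: [-89.9, 0.0, -105.2]
contact_force: [8.9, -1.1, -3.9]
opening: -0.2
23.5 F tool [-0.7   2.7   8.83] sd [0.27 0.47 0.8 ] TCP [583.3 -90.8 172. ] yaw -105.2 rel axis [  96.3 -171.9   27.6] open -0.11028695549738579
```

```bash
python3 -m inch '[[0,0,0,-0.4,0,0,0],[0,0,0,0,0,0,0],[0,0,0,0,0,0,0]]'; python3 f.py
```

```text
time_s: 23.85
ee_pos: [583.1, -90.7, 172.0]
ee_rot: [-89.9, 0.0, -105.2]
contact_force: [10.5, -0.4, -2.6]
opening: 0.0
24.1 F tool [-1.51  2.93 10.53] sd [0.15 0.51 0.54] TCP [583.1 -90.7 172. ] yaw -105.2 rel axis [  96.2 -171.9   27.5] open 0.10279423298266263
```

It holds at 10.5 N. Now I back off, lift clear and take a last look.

```bash
python3 -m inch '[[0,0,0,4,0,0,0],[0,0,0,12,0,0,0],[0,0,0,12,0,0,0],[0,0,-30,0,0,0,0],[0,0,-45,0,0,0,0],[0,0,-45,0,0,0,0],[0,0,-20,20,0,0,0],[0,0,0,0,0,0,0],[0,0,0,0,0,0,0]]'; python3 f.py
python3 - <<'E'
from h import *
snap("side","s6");snap("scene","sc6")
b=cv2.imread('pics/s6.png')[100:340,200:500];w=cv2.imread('pics/sc6.png')[100:340,180:480]
cv2.imwrite('pics/m6.png',cv2.resize(np.hstack([b,w]),(800,320)))
E
```

```text
time_s: 25.05
ee_pos: [628.4, -103.1, 310.9]
ee_rot: [-90.1, -0.0, -105.2]
contact_force: [0.3, -0.4, -1.4]
opening: 0.4
25.3 F tool [0.15 0.32 0.04] sd [0.47 0.45 0.66] TCP [ 628.2 -103.   310.9] yaw -105.2 rel axis [  96.3 -311.    73.3] open 0.1550218180348155
```

View pics/m6.png

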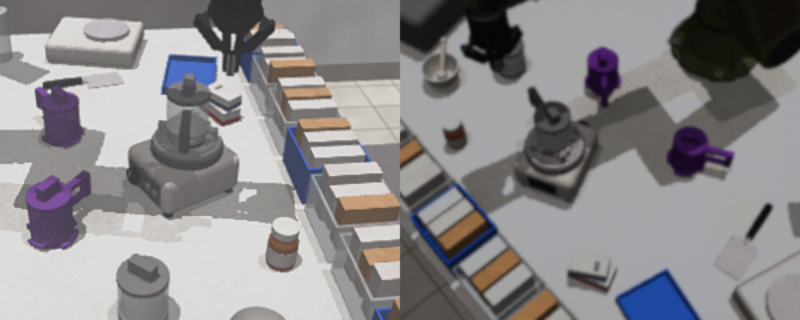

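The jar is upright on the mill, everything else is where it was, and the arm is clear.

```bash
python3 -c "from plant import bot; print(bot.finish_job())"
```

```text
the job is handed in; nothing more can be done
None
```

The grinding jar is on the mill and turned clockwise to about snug, and the job is handed in at about 25 s. I carried it by its lid knob, lowered it between the claws with no contact on them, and it came to rest on the ring with about 9 N of press. I then let go and pushed the handle clockwise about 40° with the shut fingers.

**Tightness:** the push while sliding rose from 2.7 to about 9.5 N. One last half-degree step briefly peaked at about 13 N with the jar barely moving, which I put down to stiction. That is above the 12 N snug limit but below the 14 N where crushing begins.

**Last checks:** a second push of 10.5 N barely moved the jar, so I put the tightness between about 9.5 and 13 N, not measured more exactly. The jar did not visibly spring back when let go. The final pictures show it upright on the mill, the things in view undisturbed, and the arm clear with no contact force.

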